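# Load a sample carrier and push it round the bend under the hood

## Robot

A 6-joint arm with a two-finger parallel gripper is mounted at the origin on a cart in front of the work surface, level with it; the furniture and walls round the work are solid. World frame = base frame: x ahead of the robot, y to its left, z up, the work surface at z = 0. Lengths are in mm, angles in rad, forces in N, time in s.
With the tool pointing down it reaches from about 350 to 775 mm from the base axis. Payload 7.3 kg.
Tool frame: the origin (TCP) lies at the very end of the fingers, on their centre line; the grasp point (between the pads) lies 19 mm behind it; z points along the fingers, y is the line along which they close (so a half turn about z gives the same grasp; the last joint's range is limited). The gripper opens to 92 mm and grips with 3 to 60 N. Pads are 19 mm wide; open, the fingers measure 130 mm over their backs; the gripper's body (75 mm by 190 mm) begins 47 mm behind the grasp point.
Start: joints at [1.156, 0.342, 1.524, -0, 1.275, -0.146], TCP at [139.411, 506.171, 226.741] pointing down, gripper open.
Joint ranges: [-2.53, 2.53], [-0.77, 2.02], [0.04, 2.7], [-1, 4.14], [0.28, 2.66], [-3.11, 3.11]. Speed limits (rad/s): [2.57, 2.57, 3.14, 3.14, 3.14, 3.14].

## Interface

Orientations are given as [roll, pitch, yaw] about the fixed x, y, z axes, in that order (R = Rz(yaw) Ry(pitch) Rx(roll)).
In Python, from plant import get_obs, vision, workorder gives the robot as it stands.
- The arm moves only by the shell command python3 -m pendant 'ROWS' [OPENING]. ROWS is a JSON object of lists of equal length, an entry for each row: "dp": the shift along the tool's x, y, z in m, a list of three; "rotation": the turn, a rotation vector about the tool's x, y, z in rad, a list of three. A call has 1 to 8 rows; each row is the pose to reach, as a shift and turn from the pose commanded when the call began, along the tool's axes at that moment; what a row does not reach only later rows make up. A row lasts 1/8 s, in which the tool goes at most 62.5 mm and 10.7 degrees, less where a joint would pass 70% of its speed; a pose out of reach is approached as far as the arm can. A call with a gripper value outside its range is refused whole. OPENING is the finger opening in m, from 0 to 0.0918, set as the call begins (- or left out, the last holds). The fingers move at their own pace and stop on an object; the grip force is fixed at half the most. Time passes only in rows, so rows that repeat a pose let the fingers close. It gives the time, the measured TCP pose, the force, the opening and the grip force at its end, in the units of the state.
- get_obs(): the state, without advancing time (a new reading comes with each control period).
- vision.capture(name): name is "side" or "top" or "wrist"; returns a dict with "pixels" (420x560x3 uint8, red, green, blue), "vfov" (degrees; the focal length in pixels is half the picture's height over the tangent of half this angle, whatever the lens; pixels are square), "cx", "cy" (the principal point, pixels), "pose" (4x4, takes a point from camera to world coordinates); the wrist camera has in their place "T_tool_cam" (4x4, takes a point from camera to tool coordinates, whose origin is the TCP and whose axes are the flange's). Camera axes: x right, y up, looking along -z (the intrinsics and any distortion apply to the point x, -y, -z); pixel columns grow to the right and rows downward; lengths in mm; the calibration is good to about 2 mm. A picture is of the moment at which its call begins: read the wrist's pose just before it. There is no depth.
- workorder.close_job(): hands the job in; it is judged then, once.
The state is a dict: "time": time; "joint_positions": joint angles; "dq": joint speeds; "tau": joint torques, N m; "tool_pos": TCP position; "tcp_rot": TCP orientation; "contact_force": force on the tool from outside, world axes, zero at the start; "moment": the same for the moment, N m; "grip_width": finger opening in mm; "finger_force": force on a finger pad.
Only numpy, scipy, OpenCV 4.12 (cv2) and the standard library are available. Lean on these libraries where they do the work, as an engineer would, in place of code of your own. Each camera call takes 0.05 s, during which the arm holds its last target. There are 200 camera calls.

## Task

Lift the sample carrier off its parking stand, set it down in the open loading bay of the guide track, sample disc leading, and let go of it. Then slide it round the bend along the rails without forcing it, until it is fully home against the end stop under the low hood, and let it go (its orange tail plate stays outside the hood). Leave the two vials and the tin where they stand.

Things in the scene. Friction and masses are not known exactly. Their poses are not given: they have to be found in the camera images.
- carrier: loose sample carrier, a low sled 116 x 40 x 56 mm, about 0.2 to 0.45 kg. Origin: centre of its underside; +x to its nose, z up. Two round black shoes (34 across, z 0 to 8, centred at x = +32 and -32) with 16 mm necks carry a blue deck (z 18 to 24, x -58 to +58). Brass sample disc near the nose: 26 across, centred at x = +42, top z = 31
- carrier_fin (a point): middle of the carrier's upright aluminium lifting fin, at x = 11, y = 0, z = 40 mm of the carrier. The fin is 12 mm thick across y, spans x -2 to +24 and z 24 to 56, close to the centre of mass
- carrier_tail (a point): middle of the rear face of the carrier's orange push plate, at x = -58, y = 0, z = 40 mm of the carrier. The plate stands across the tail: x -58 to -48, y -18 to +18, z 24 to 56 mm
- track: fixed guide track on the worktop, frame in mm: z = 0 worktop, channel floor z = 6, channel 40 wide between white rails 8 thick, top z = 20. Origin under the channel's centreline where the bend begins; the bay runs from there to +y, the exit lane heads +x. The shoes have 3 clearance each side; sliding the carrier takes some 2 to 8 N
- bay (a point): middle of the loading bay, on the channel floor, at track (0, 71, 6) mm. The bay is open from above, from a 14 mm high kerb at track y = 128 to y = 10. The carrier's origin belongs here, nose to track -y. From y = 10 onward dark steel lips (z 17 to 20) overhang the channel, slot 24 wide: there the carrier can only slide, not be lifted out or put in
- bend (a point): centre of the bend's circle, at track (95, 0, 6) mm. The channel's centreline is a quarter circle of radius 95 about it, from track (0, 0) to (95, -95), then runs straight in +x at y = -95
- dock (a point): where the carrier's origin is when its front shoe is against the rubber end stop, nose to track +x: at track (185, -95, 6) mm. A white hood covers the lane from track x = 167 to 252 (y -131 to -59; top z = 82, clear inside to z = 70 and 60 wide). The fin ends up under the hood, the push plate's front 30 mm outside its mouth
- stand: fixed grey parking stand, base 144 x 72 x 6 mm; at the start the carrier stands on it (underside at z = 6 mm), lined up with it, origins together in plan. A pocket up to z = 60 mm wraps the push plate closely (5 to 7 mm off) behind and on both sides; the carrier comes out straight upward
- vial_light: glass sample vial with a light cap, standing, 23 mm across, 48 mm high; origin at the centre of its underside. Must be left alone
- vial_dark: glass sample vial with a black cap, standing, 23 mm across, 48 mm high; origin at the centre of its underside. Must be left alone
- tin: flat round metal tin, 62 mm across, 22 mm high; origin at the centre of its underside. Must be left alone
There are look-alikes about, which are no part of the job. Of the things like the carrier, leave any that is turquoise; of the rest the larger one is meant.

How it is judged:
By the outcome, as a careful person would: the job done as asked, in the order asked, and still so for the second after the job is handed in, with the robot touching nothing.
It also fails if it takes over 64 s, if anything falls off the work surface, if the arm or the gripper's body presses on something with over 40 N, if the wrist force passes 120 N, or if a joint passes its speed limit or range.

## Working session

There is one attempt and no reset: what is moved stays moved. The work goes in short steps, Python scripts to look and compute and a shell command to move; the robot and the scene stay as the last step left them, time stands still between calls to the robot, and variables do not carry over. Pictures are saved under pics/ and viewed, at most 10 in all, crops included, and the job is handed in when it is done.

```bash
ls; mkdir -p pics
python3 - <<'E'
from plant import get_obs, vision
import cv2, numpy as np
o=get_obs(); print({k:np.round(v,3).tolist() for k,v in o.items()})
for n in ("top","side"):
    c=vision.capture(n); cv2.imwrite(f"pics/{n}0.png",c["pixels"][:,:,::-1])
    print(n,{k:(np.round(v,4).tolist() if k!="pixels" else 0) for k,v in c.items()})
E
```

```text
pics
{'time': 0.0, 'joint_positions': [1.156, 0.343, 1.525, 0.0, 1.275, -0.146], 'dq': [-0.001, 0.0, -0.001, 0.001, 0.0, 0.002], 'tau': [0.0, -43.124, -24.422, 0.072, 0.056, -0.0], 'tool_pos': [139.243, 505.785, 226.035], 'tcp_rot': [-3.14, -0.0, 2.873], 'contact_force': [0.117, -0.856, -0.818], 'moment': [0.051, -0.023, -0.006], 'finger_force': 0.0, 'grip_width': 92.111}
top {'pixels': 0, 'vfov': 49.195, 'cx': 281.9913, 'cy': 207.9939, 'pose': [[0.0107, 0.9951, -0.0979, 410.9968], [-0.9999, 0.0102, -0.0053, 177.0817], [-0.0042, 0.0979, 0.9952, 1482.3516], [0.0, 0.0, 0.0, 1.0]]}
side {'pixels': 0, 'vfov': 42.0215, 'cx': 276.2554, 'cy': 211.6702, 'pose': [[0.9919, 0.0773, -0.101, 383.5418], [-0.1266, 0.5247, -0.8418, -1099.3101], [-0.012, 0.8478, 0.5302, 891.8534], [0.0, 0.0, 0.0, 1.0]]}
```

View pics/top0.png

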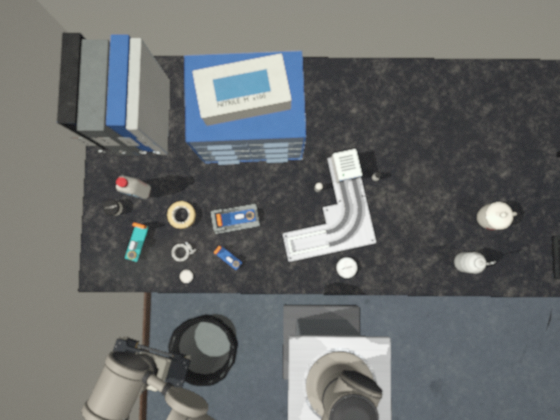

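View pics/side0.png

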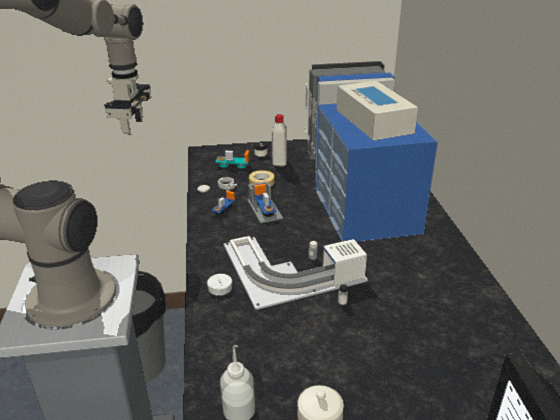

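The top view shows the blue carrier on its stand at about (235,218), tail to the left. The bay is at (285–330,243) and the hood at (345,165). The vials are at (319,187) and (376,177), and the tin is at (346,267). The small blue and turquoise sleds at (228,258) and (136,242) are decoys. The side view agrees. Next I'll write a helper, take a coarse localisation and move the wrist camera in.

```bash
cat > h.py <<'E'
import numpy as np, cv2
from scipy.spatial.transform import Rotation as R
from plant import get_obs, vision
def toolT(o=None):
    o=o or get_obs(); T=np.eye(4); T[:3,:3]=R.from_euler('xyz',o['tcp_rot']).as_matrix(); T[:3,3]=o['tool_pos']; return T
def cap(n):
    T=toolT(); c=vision.capture(n)
    c['P']=c['pose'] if 'pose' in c else T@np.array(c['T_tool_cam'])
    c['f']=c['pixels'].shape[0]/2/np.tan(np.radians(c['vfov']/2)); return c
def ray(c,uv,z):
    uv=np.atleast_2d(uv).astype(float)
    d=np.c_[(uv[:,0]-c['cx'])/c['f'],-(uv[:,1]-c['cy'])/c['f'],-np.ones(len(uv))]@c['P'][:3,:3].T
    p=c['P'][:3,3]; return p+d*((z-p[2])/d[:,2])[:,None]
def proj(c,X):
    q=(np.atleast_2d(X)-c['P'][:3,3])@c['P'][:3,:3]
    return np.c_[c['cx']+c['f']*q[:,0]/-q[:,2], c['cy']-c['f']*q[:,1]/-q[:,2]]
def go(p,yaw):
    "shift (m) and turn for the tool to reach p, pointing down, yaw given mod pi"
    T=toolT(); y0=R.from_matrix(T[:3,:3]).as_euler('xyz')[2]
    yaw=y0+(yaw-y0+np.pi/2)%np.pi-np.pi/2
    r=(R.from_matrix(T[:3,:3]).inv()*R.from_euler('xyz',[np.pi,0,yaw])).as_rotvec()
    print('dp',np.round((T[:3,:3].T@(np.array(p)-T[:3,3]))/1000,4),'rot',np.round(r,3),'yaw',round(yaw,3))
E
python3 - <<'E'
from h import *
c=cap('top')
for n,uv,z in (('orange',(220,219),62),('nose',(252,216),37),('bay L',(287,243),10),('bay R',(330,238),10),('hood',(345,165),82),('v1',(319,187),48),('v2',(376,177),48),('tin',(346,267),22),('base',(340,385),150)): print(n,ray(c,uv,z).round(0))
go([435,330,300],1.5708)
w=vision.capture('wrist'); print({k:np.round(v,3).tolist() for k,v in w.items() if k!='pixels'})
E
```

```text
orange [[514. 377.  62.]]
nose [[527. 279.  37.]]
bay L [[443. 168.  10.]]
bay R [[461.  30.  10.]]
hood [[684.  -9.  82.]]
v1 [[620.  69.  48.]]
v2 [[ 654. -111.   48.]]
tin [[370. -19.  22.]]
base [[ 44.  16. 150.]]
dp [-0.3318 -0.0911 -0.0737] rot [-1.000e-03  1.000e-03  1.302e+00] yaw 1.571
{'vfov': 68.209, 'cx': 286.334, 'cy': 213.046, 'T_tool_cam': [[-0.0, 0.967, 0.253, 67.342], [1.0, 0.001, -0.001, -0.832], [-0.001, 0.253, -0.967, -157.61], [0.0, 0.0, 0.0, 1.0]]}
```

```bash
python3 -c "
from h import *
go([520,375,200],1.70)"
```

```text
dp [-0.4018 -0.0251  0.0263] rot [-1.000e-03  0.000e+00  1.173e+00] yaw 1.7
```

```bash
python3 -m pendant '{"dp":[[-0.4,-0.025,0.026],[-0.4,-0.025,0.026],[-0.4,-0.025,0.026],[-0.4,-0.025,0.026],[-0.4,-0.025,0.026],[-0.4,-0.025,0.026],[-0.4,-0.025,0.026],[-0.4,-0.025,0.026]],"rotation":[[0,0,1.173],[0,0,1.173],[0,0,1.173],[0,0,1.173],[0,0,1.173],[0,0,1.173],[0,0,1.173],[0,0,1.173]]}'
python3 - <<'E'
from h import *
c=cap('wrist'); cv2.imwrite('pics/w1.png',c['pixels'][:,:,::-1]); o=get_obs(); print(o['tool_pos'],o['tcp_rot'],o['dq'])
np.save('w1.npy',c,allow_pickle=True)
E
```

```text
time: 1.2
tool_pos: [519.9, 374.4, 199.5]
tcp_rot: [-3.14, 0.001, 1.697]
contact_force: [0.0, 0.0, -0.6]
grip_width: 91.7
finger_force: 0.0
[518.51650813 375.3167769  199.930267  ] [-3.14007208e+00  1.79458266e-04  1.69899530e+00] [ 3.39215336e-02 -2.42408996e-02  1.97245563e-02  5.95657019e-03
  3.92925053e-05 -1.55440203e-03]
```

View pics/w1.png

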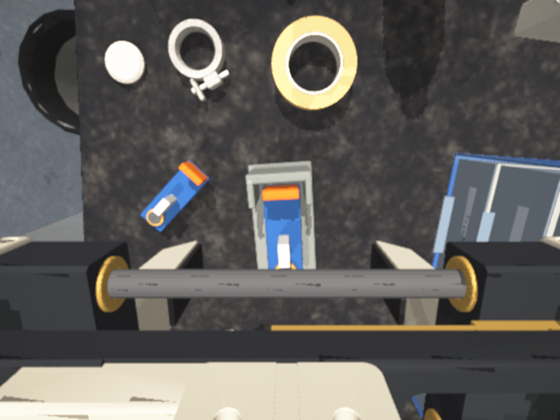

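```bash
python3 -m pendant '{"dp":[[-0.06,0,0],[-0.12,0,0],[-0.12,0,0],[-0.12,0,0]],"rotation":[[0,0,0],[0,0,0],[0,0,0],[0,0,0]]}'
python3 - <<'E'
from h import *
c=cap('wrist'); cv2.imwrite('pics/w2.png',c['pixels'][:,:,::-1]); np.save('w2.npy',c,allow_pickle=True)
E
python3 -m pendant '{"dp":[[-0.05,0,0],[-0.11,-0.02,0],[-0.17,-0.05,0],[-0.23,-0.05,0],[-0.29,-0.05,0],[-0.326,-0.05,0],[-0.326,-0.05,0],[-0.326,-0.05,0]],"rotation":[[0,0,0],[0,0,0],[0,0,0],[0,0,0],[0,0,0],[0,0,0],[0,0,0],[0,0,0]]}'
python3 - <<'E'
from h import *
c=cap('wrist'); cv2.imwrite('pics/w3.png',c['pixels'][:,:,::-1]); np.save('w3.npy',c,allow_pickle=True)
E
```

```text
time: 1.75
tool_pos: [533.1, 258.0, 201.2]
tcp_rot: [3.141, -0.001, 1.701]
contact_force: [-0.9, 0.1, 0.6]
grip_width: 91.6
finger_force: 0.0
time: 2.8
tool_pos: [526.3, -71.2, 200.6]
tcp_rot: [-3.141, -0.001, 1.702]
contact_force: [0.3, -0.0, 0.4]
grip_width: 91.4
finger_force: 0.0
```

View pics/w2.png

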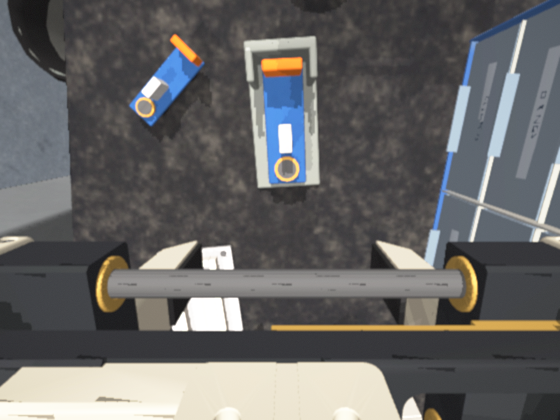

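View pics/w3.png

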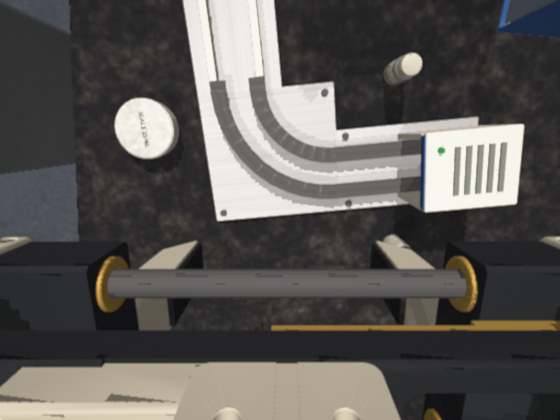

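w2 shows the carrier on its stand: plate (283,67), fin top (285,138), disc (287,168), nose down the image. w3 shows the track: the lips start at (212,80) and (255,77), the lane runs right into the hood at (470,165), the light vial is at (402,68), the tin at (147,128), and the dark vial near (395,240) beside a finger.

Run:
```python
from h import *
c=np.load('w2.npy',allow_pickle=True).item(); im=c['pixels']; hsv=cv2.cvtColor(im,cv2.COLOR_RGB2HSV)
print('tool',c['P'][:3,3].round(1))
roi=np.zeros(im.shape[:2],np.uint8); roi[50:182,255:312]=255
m=cv2.inRange(hsv,(100,120,60),(125,255,255))&roi
# deck side edges per row
L=[];Rr=[]
for v in range(85,178):
    u=np.where(m[v])[0]
    if len(u)>5: L.append((u.min()-.5+.0,v)); Rr.append((u.max()+.5,v))
for n,e in(('L',L),('R',Rr)):
    p=ray(c,e,30)[:,:2]; l=cv2.fitLine(p.astype(np.float32),cv2.DIST_HUBER,0,.01,.01).ravel(); print(n,np.degrees(np.arctan2(l[1],l[0])).round(2),l[2:].round(1), 'x at y=330', round(float(l[2]+(330-l[3])*l[0]/l[1]),1))
white=cv2.inRange(hsv,(0,0,170),(180,60,255)); white[:115]=0;white[158:]=0;white[:,:270]=0;white[:,305:]=0
u=np.argwhere(white)[:,::-1]; r=cv2.minAreaRect(u.astype(np.float32)); print('fin px',r,len(u),'w',ray(c,r[0],62).round(1))
gold=cv2.inRange(hsv,(8,80,60),(30,255,255)); gold[:150]=0;gold[190:]=0;gold[:,:265]=0;gold[:,310:]=0
cs,_=cv2.findContours(gold,0,2); k=max(cs,key=cv2.contourArea); e=cv2.fitEllipse(k); print('disc',e,ray(c,e[0],37).round(1))
# rectify track view at z=20
c=np.load('w3.npy',allow_pickle=True).item(); im=c['pixels']
X0,Y0,s=390,200,2 # col=(x-390)*2 , row=(200-y)*2
g=np.array([[400,150,20],[700,150,20],[700,-30,20],[400,-30,20]],float)
H=cv2.getPerspectiveTransform(proj(c,g).astype(np.float32),np.c_[(g[:,0]-X0)*s,(Y0-g[:,1])*s].astype(np.float32))
w=cv2.warpPerspective(im,H,(760,540)); cv2.imwrite('pics/rect.png',w[:,:,::-1])
```

```text
tool [524.2 324.  358.9]
L -79.79 [504.  322.5] x at y=330 502.6
R -80.27 [542.2 327.5] x at y=330 541.8
fin px ((291.5774230957031, 137.16151428222656), (30.59874153137207, 26.940196990966797), 86.18592071533203) 394 w [[530.1 320.7  62. ]]
disc ((286.4452209472656, 168.64955139160156), (23.54917335510254, 23.980083465576172), 17.190298080444336) [[529.5 288.4  37. ]]
```

View pics/rect.png

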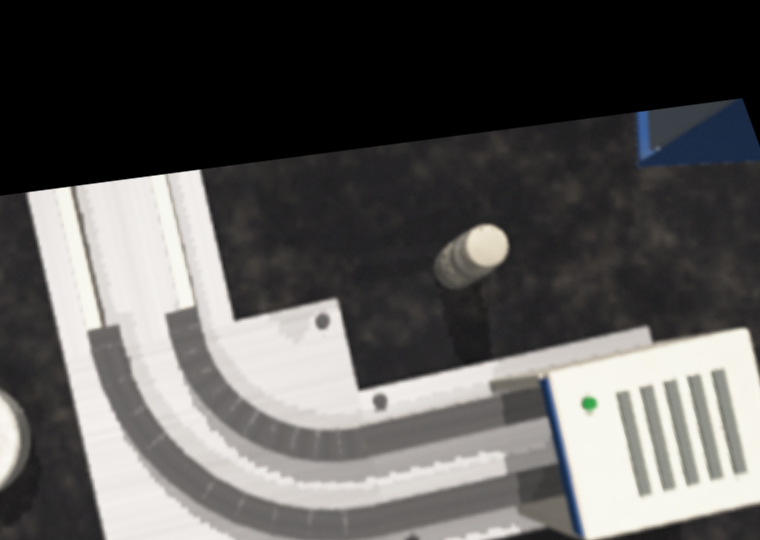

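The rectified view (2 px per mm at z = 20) shows the lip ends with the slot centre near (142,320). The lane's dark lips run between rows about 385 and 540, with the track yaw about 11°. Now the line fits.

Run:
```python
from h import *
g=cv2.cvtColor(cv2.imread('pics/rect.png'),6); g=cv2.GaussianBlur(g,(5,5),0)
def runs(p,o):
    d=p<135; e=np.flatnonzero(np.diff(d.astype(int))); return (e+o).tolist()
for u in range(350,500,30): print('col',u,runs(g[380:540,u],380))
for v in range(320,420,16): print('row',v,runs(g[v,60:300],60))
print(g[380:540:6,400]); print(g[345,60:260:5])
```

```text
col 350 [429, 460, 509]
col 380 [385, 395, 408, 422, 453, 503, 536]
col 410 [415, 447, 497, 529, 534]
col 440 [408, 440, 490, 522]
col 470 [401, 433, 483, 515]
row 320 [101, 103, 167, 198]
row 336 [89, 119, 170, 202]
row 352 [62, 92, 124, 175, 207]
row 368 [65, 97, 129, 181, 215]
row 384 [69, 102, 135, 190, 226]
row 400 [73, 109, 142, 201, 242]
row 416 [76, 116, 152, 216, 267]
[109 237 235 236 224 219 172 103 103 101 104 107 160 174 169 173 231 218
 219 213 127 104 101 101 104 121 166]
[112 236 238 237 240 240 167 104 107 110 116 108 111 198 218 218 227 233
 232 233 233 233 212 111 105 107 108 108 108 140 214 218 225 234 234 233
 233 233 233 233]
```

Run:
```python
from h import *
from scipy.optimize import least_squares
g=cv2.cvtColor(cv2.imread('pics/rect.png'),6); g=cv2.GaussianBlur(g,(5,5),0).astype(float)
def sub(p,o,t0):
    e=np.flatnonzero(np.diff((p<t0).astype(int))); return [i+(p[i]-t0)/(p[i]-p[i+1])+o for i in e]
P=[];T=[]
for u in range(350,490,4):
    e=[x for x in sub(g[380:540,u],380,150)]
    b=[429-(u-350)*.2333+d for d in (0,31,80,113)]
    for t,bb in zip((28,12,-12,-28),b):
        q=[x for x in e if abs(x-bb)<5]
        if len(q)==1: P.append((u,q[0]));T.append(t)
for v in range(336,400,4):
    e=sub(g[v,80:300],80,150)
    if len(e)==4:
        for t,x in zip((-28,-12,12,28),e): P.append((x,v));T.append(t)
P=np.array(P);T=np.array(T); W=np.c_[390+(P[:,0])/2,200-P[:,1]/2]
def off(q,W):
    x0,y0,a=q; d=W-[x0,y0]; x=d[:,0]*np.cos(a)+d[:,1]*np.sin(a); y=-d[:,0]*np.sin(a)+d[:,1]*np.cos(a)
    return np.where(y>0,x,np.where(x>95,y+95,95-np.hypot(x-95,y)))
s=least_squares(lambda q:off(q,W)-T,[461,30,.22],loss='soft_l1')
r=off(s.x,W)-T; print(len(T),s.x,np.degrees(s.x[2]),'rms',r.std())
for t in (-28,-12,12,28): print(t,r[T==t].mean().round(2))
x0,y0,a=s.x; Rz=np.array([[np.cos(a),-np.sin(a)],[np.sin(a),np.cos(a)]])
for n,p in dict(bay=(0,71),lipend=(0,10),kerb=(0,128),dock=(185,-95),hood=(209.5,-95)).items():
    w=Rz@p+[x0,y0]; print(n,w.round(1), ((w-[390,0])*[2,-2]+[0,400]).round(0))
np.save('track.npy',s.x)
```

```text
195 [4.62810229e+02 3.08032909e+01 2.25488519e-01] 12.919540440233321 rms 0.379463733766985
-28 -0.09
-12 0.37
12 -0.24
28 -0.02
bay [446.9 100. ] [114. 200.]
lipend [460.6  40.6] [141. 319.]
kerb [434.2 155.6] [88. 89.]
dock [664.4 -20.4] [549. 441.]
hood [688.2 -15. ] [596. 430.]
```

```bash
python3 -c "
from h import *
go([524.1,318.9,110],np.radians(100))"
```

```text
dp [0.3867 0.0489 0.0909] rot [-0.    -0.001 -0.043] yaw 1.745
```

```bash
python3 -m pendant '{"dp":[[0.06,0.01,0],[0.12,0.03,0],[0.18,0.049,0],[0.24,0.049,0],[0.3,0.049,0.02],[0.355,0.049,0.06],[0.387,0.049,0.09],[0.387,0.049,0.09]],"rotation":[[0,0,-0.044],[0,0,-0.044],[0,0,-0.044],[0,0,-0.044],[0,0,-0.044],[0,0,-0.044],[0,0,-0.044],[0,0,-0.044]]}'
python3 - <<'E'
from h import *
from h import *
for i in range(4):
    c=cap('wrist'); go([524.1,318.9,35],np.radians(100)); 
cv2.imwrite('pics/w4.png',c['pixels'][:,:,::-1])
E
```

```text
time: 3.85
tool_pos: [521.2, 320.6, 107.7]
tcp_rot: [-3.136, 0.001, 1.75]
contact_force: [-0.1, -0.2, 0.7]
grip_width: 91.7
finger_force: 0.0
dp [-0.0005  0.0013  0.0745] rot [-0.003  0.001  0.003] yaw 1.745
dp [0.0006 0.     0.0759] rot [-0.     0.     0.001] yaw 1.745
dp [ 0.0014 -0.0008  0.0767] rot [ 0.001 -0.    -0.   ] yaw 1.745
dp [ 0.0019 -0.0013  0.0771] rot [ 0.002 -0.    -0.001] yaw 1.745
```

View pics/w4.png

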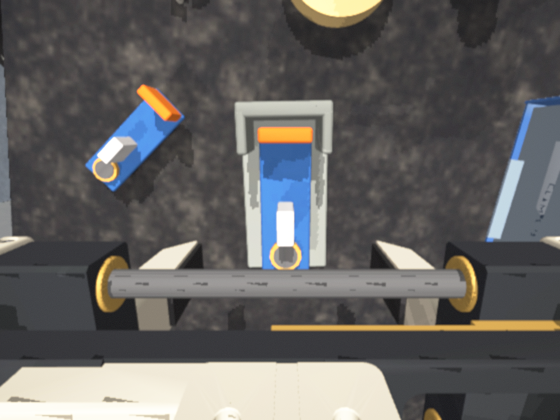

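The carrier is centred under the fingers: fin at (286,222), plate (285,134), clear of the fingers. Descending and gripping.

```bash
python3 -m pendant '{"dp":[[0.001,0,0.03],[0.001,0,0.055],[0.001,0,0.07],[0.001,0,0.075],[0.001,0,0.075]],"rotation":[[0,0,0],[0,0,0],[0,0,0],[0,0,0],[0,0,0]]}' && python3 -m pendant '{"dp":[[0,0,0],[0,0,0],[0,0,0],[0,0,0],[0,0,0],[0,0,0],[0,0,0],[0,0,0]],"rotation":[[0,0,0],[0,0,0],[0,0,0],[0,0,0],[0,0,0],[0,0,0],[0,0,0],[0,0,0]]}' 0
```

```text
time: 4.68
tool_pos: [525.4, 318.1, 36.4]
tcp_rot: [3.141, -0.0, 1.743]
contact_force: [-0.4, 0.4, 0.2]
grip_width: 92.1
finger_force: 0.0
time: 5.68
tool_pos: [524.9, 318.2, 35.7]
tcp_rot: [3.142, -0.0, 1.744]
contact_force: [-0.3, 0.1, 0.1]
grip_width: 16.1
finger_force: 0.0
```

```bash
python3 -m pendant '{"dp":[[0,0,0],[0,0,0],[0,0,0],[0,0,0]],"rotation":[[0,0,0],[0,0,0],[0,0,0],[0,0,0]]}' && python3 -m pendant '{"dp":[[0,0,-0.01],[0,0,-0.025],[0,0,-0.045],[0,0,-0.07],[0,0,-0.09],[0,0,-0.09],[0,0,-0.09]],"rotation":[[0,0,0],[0,0,0],[0,0,0],[0,0,0],[0,0,0],[0,0,0],[0,0,0]]}'
python3 - <<'E'
from h import *
a=np.load('track.npy')[2]
Z=[]
for i in range(4):
    c=cap('wrist'); Z.append(get_obs()['tool_pos'])
print(np.round(Z,1)); cv2.imwrite('pics/w5.png',c['pixels'][:,:,::-1]); np.save('w5.npy',c,allow_pickle=True)
# fin at bay: origin + 11 along heading
h=a-np.pi/2; fin=np.array([446.9,100.0])+11*np.array([np.cos(h),np.sin(h)]); print('fin bay',fin)
go([*fin,125],h)
E
```

```text
time: 6.18
tool_pos: [524.6, 318.1, 35.6]
tcp_rot: [-3.141, 0.0, 1.744]
contact_force: [-1.6, -0.7, -1.1]
grip_width: 11.7
finger_force: 30.0
time: 7.05
tool_pos: [524.5, 318.0, 125.4]
tcp_rot: [-3.141, 0.0, 1.744]
contact_force: [-0.5, 1.0, -2.5]
grip_width: 11.6
finger_force: 30.0
[[524.3 317.9 124.9]
 [524.3 317.9 124.7]
 [524.3 318.  124.7]
 [524.4 318.  124.8]]
fin bay [449.35940795  89.27846501]
dp [-2.124e-01 -1.133e-01  1.000e-04] rot [-0.002  0.    -0.052] yaw 1.796
```

View pics/w5.png

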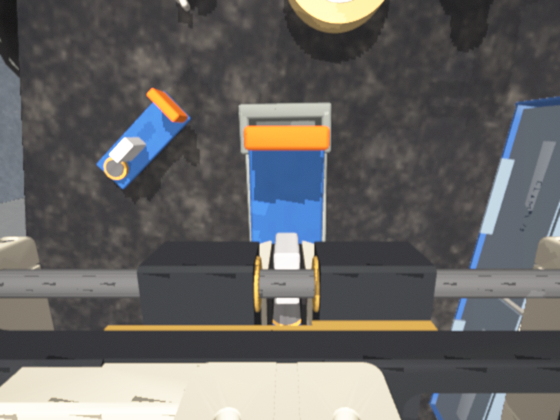

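The carrier is lifted clear, with the plate at (287,137) and the deck edges at columns 249 and 325. Measuring its pose in the grip.

Run:
```python
from h import *
c=np.load('w5.npy',allow_pickle=True).item(); im=c['pixels']; hsv=cv2.cvtColor(im,cv2.COLOR_RGB2HSV)
m=cv2.inRange(hsv,(100,120,40),(125,255,255)); m[:,:230]=0; m[:,345:]=0
for n,f,s in(('L',np.min,-.5),('R',np.max,.5)):
    e=[(f(np.where(m[v])[0])+s,v) for v in range(158,236)]; p=ray(c,e,120)[:,:2]
    l=cv2.fitLine(p.astype(np.float32),cv2.DIST_HUBER,0,.01,.01).ravel(); print(n,np.degrees(np.arctan2(l[1],l[0])).round(2),'x at y=318',round(float(l[2]+(318-l[3])*l[0]/l[1]),1))
o=cv2.inRange(hsv,(3,150,120),(16,255,255)); o[:,:230]=0;o[:,345:]=0;o[:110]=0;o[165:]=0
cs,_=cv2.findContours(o,0,2); r=cv2.minAreaRect(max(cs,key=cv2.contourArea)); print('orange',r)
v=np.where(o[:,287])[0]; print(v.min(),v.max(), hsv[v.min():v.max()+1:2,287,2])
for vv in (v.min()-.5,): 
    p=ray(c,[(287,vv)],152)[0]; d=p[:2]-[524.4,318]; h=np.radians(-80); print('rear top edge along heading from tcp',d@[np.cos(h),np.sin(h)], 'expect -69')
```

```text
L -80.01 x at y=318 504.9
R -80.03 x at y=318 543.7
orange ((286.5, 138.0), (22.0, 85.0), 90.0)
126 149 [255 255 255 255 255 255 255 255 255 255 255 233]
rear top edge along heading from tcp -69.37835137635162 expect -69
```

```bash
python3 -m pendant '{"dp":[[-0.04,-0.02,0],[-0.09,-0.047,0],[-0.14,-0.075,0],[-0.185,-0.1,0],[-0.2124,-0.1133,0],[-0.2124,-0.1133,0.03],[-0.2124,-0.1133,0.05],[-0.2124,-0.1133,0.05]],"rotation":[[0,0,0],[0,0,-0.02],[0,0,-0.052],[0,0,-0.052],[0,0,-0.052],[0,0,-0.052],[0,0,-0.052],[0,0,-0.052]]}' && python3 -m pendant '{"dp":[[0,0,0],[0,0,0]],"rotation":[[0,0,0],[0,0,0]]}'
python3 - <<'E'
from h import *
a=np.load('track.npy')[2]; h=a-np.pi/2
for i in range(3): c=cap('wrist')
go([449.36,89.28,35.5],h); cv2.imwrite('pics/w6.png',c['pixels'][:,:,::-1]); np.save('w6.npy',c,allow_pickle=True); print(get_obs()['tool_pos'])
x0,y0,_=np.load('track.npy');Rz=np.array([[np.cos(a),-np.sin(a)],[np.sin(a),np.cos(a)]])
# expected px of kerb/rail corners: rail inner top edges at y=128, x=+-20,+-28
for p in ((-28,128),(-20,128),(20,128),(28,128)): print(p,proj(c,[*(Rz@p+[x0,y0]),20]).round(0))
E
```

```text
time: 8.25
tool_pos: [448.7, 89.3, 74.5]
tcp_rot: [-3.138, -0.001, 1.795]
contact_force: [0.1, 0.3, -2.9]
grip_width: 12.1
finger_force: 30.0
time: 8.5
tool_pos: [450.4, 89.6, 76.5]
tcp_rot: [3.14, 0.0, 1.796]
contact_force: [0.7, 0.6, -3.0]
grip_width: 12.3
finger_force: 30.0
dp [-0.0001 -0.0008  0.0407] rot [ 0.001  0.    -0.   ] yaw 1.796
[450.10640299  89.58051496  76.23281643]
(-28, 128) [[243. 131.]]
(-20, 128) [[255. 131.]]
(20, 128) [[315. 131.]]
(28, 128) [[327. 131.]]
```

View pics/w6.png

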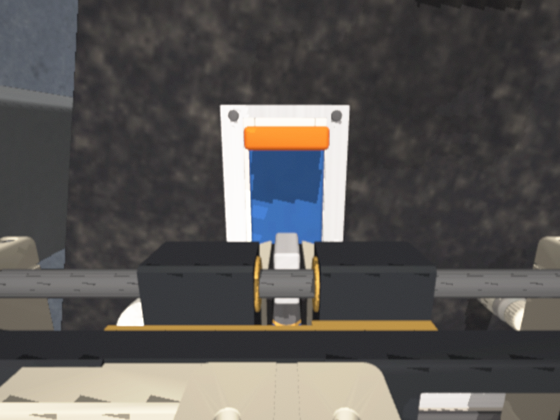

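The carrier sits centred over the bay: plate centre at column 286.5, track plate spanning columns 221–349 (centre 285). Lowering.

```bash
python3 -m pendant '{"dp":[[0,-0.0005,0.015],[0,-0.0005,0.027],[0,-0.0005,0.034],[0,-0.0005,0.037],[0,-0.0005,0.039],[0,-0.0005,0.040],[0,-0.0005,0.040]],"rotation":[[0,0,0],[0,0,0],[0,0,0],[0,0,0],[0,0,0],[0,0,0],[0,0,0]]}'
```

```text
time: 9.52
tool_pos: [449.4, 89.4, 35.8]
tcp_rot: [3.141, -0.0, 1.796]
contact_force: [-0.0, 0.1, -3.1]
grip_width: 12.0
finger_force: 30.0
```

```bash
python3 -m pendant '{"dp":[[0,0,0.0005],[0,0,0.001],[0,0,0.001]],"rotation":[[0,0,0],[0,0,0],[0,0,0]]}'
```

```text
time: 9.9
tool_pos: [449.5, 89.3, 35.5]
tcp_rot: [3.141, 0.0, 1.796]
contact_force: [-2.5, -0.6, 6.8]
grip_width: 11.9
finger_force: 30.0
```

Seated on the floor at the expected height. Releasing, rising, and moving behind the tail with the fingers closed.

```bash
python3 -m pendant '{"dp":[[0,0,-0.0005],[0,0,-0.001],[0,0,-0.001],[0,0,-0.001],[0,0,-0.005],[0,0,-0.025],[0,0,-0.06],[0,0,-0.06]],"rotation":[[0,0,0],[0,0,0],[0,0,0],[0,0,0],[0,0,0],[0,0,0],[0,0,0],[0,0,0]]}' 0.05 && python3 -m pendant '{"dp":[[0.04,0,0],[0.096,0,0],[0.096,0,0],[0.096,0,0]],"rotation":[[0,0,0],[0,0,0],[0,0,0],[0,0,0]]}' 0
python3 - <<'E'
from h import *
for i in range(2): s=cap('side')
w=cap('wrist'); im=s['pixels'][215:320,205:385]; im=cv2.resize(im,None,fx=3,fy=3,interpolation=cv2.INTER_CUBIC)
out=np.zeros((600,560,3),np.uint8); out[:180]=w['pixels'][100:280]; out[190:505,:540]=im
cv2.imwrite('pics/rel.png',out[:,:,::-1]); print(get_obs()['tool_pos'])
E
```

```text
time: 10.9
tool_pos: [451.0, 89.4, 97.0]
tcp_rot: [3.136, 0.001, 1.796]
contact_force: [1.0, -0.6, -0.5]
grip_width: 50.0
finger_force: 0.0
time: 11.4
tool_pos: [427.5, 182.7, 94.2]
tcp_rot: [-3.141, 0.0, 1.797]
contact_force: [0.1, -0.3, -0.4]
grip_width: 14.6
finger_force: 0.0
[428.10119974 181.90320634  94.48729707]
```

View pics/rel.png

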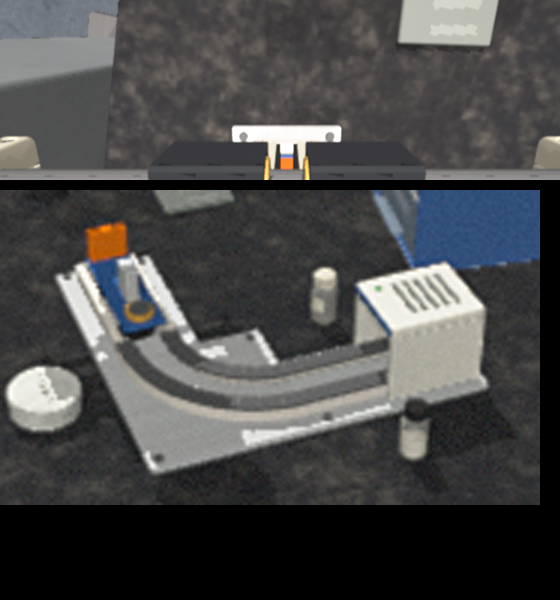

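The side view shows the carrier seated in the bay, disc leading, with nothing touching it; vials and tin are untouched. Lowering behind the tail and computing the push path.

```bash
python3 -m pendant '{"dp":[[0,0,0.03],[0,0,0.06],[0,0,0.068],[0,0,0.068],[0,0,0.068]],"rotation":[[0,0,0],[0,0,0],[0,0,0],[0,0,0],[0,0,0]]}' 0
cat > path.py <<'E'
from h import *
from scipy.optimize import brentq
x0,y0,a=np.load('track.npy')
def cl(s): # centreline, s=0 at bend start
    L=95*np.pi/2
    if s<0: return np.array([0,-s])
    if s<L: t=s/95; return np.array([95-95*np.cos(t),-95*np.sin(t)])
    return np.array([95+s-L,-95.])
def tool(s,back):  # rear shoe at s -> TCP (world), yaw
    r=cl(s); f=cl(brentq(lambda q:np.hypot(*(cl(q)-r))-64,s+60,s+80)); d=(f-r)/64
    p=r-d*(26+back); h=np.arctan2(d[1],d[0])+a; Rz=np.array([[np.cos(a),-np.sin(a)],[np.sin(a),np.cos(a)]])
    return Rz@p+[x0,y0], h+np.pi
def rows(start,ss,back):
    "rows (m, rad) from pose start=(x,y,yaw)"
    for s in ss:
        p,y=tool(s,back); d=p-start[:2]; c,n=np.cos(start[2]),np.sin(start[2]); dy=(y-start[2]+np.pi)%(2*np.pi)-np.pi
        print(round(s),np.round([(d[0]*c+d[1]*n)/1000,(d[0]*n-d[1]*c)/1000],4),'rotz',round(-dy,3))
    return p,y
E
python3 - <<'E'
from path import *
for i in range(3): cap('top'); o=get_obs(); print(o['tool_pos'].round(1) if hasattr(o['tool_pos'],'round') else o['tool_pos'],o['tcp_rot'][2])
rows((*o['tool_pos'][:2],a+np.pi/2),np.arange(-103,-30,8),9.5)
E
```

```text
time: 12.18
tool_pos: [428.7, 182.9, 27.6]
tcp_rot: [3.14, -0.0, 1.795]
contact_force: [-0.3, 0.3, 0.4]
grip_width: 0.6
finger_force: 0.0
[428.7 183.   27.7] 1.7954813439177775
[428.6 183.   27.6] 1.7957357176451296
[428.5 183.   27.5] 1.7957745463269712
-103 [-0.0176 -0.0006] rotz -0.0
-95 [-0.0256 -0.0006] rotz -0.0
-87 [-0.0336 -0.0006] rotz -0.0
-79 [-0.0416 -0.0006] rotz -0.0
-71 [-0.0496 -0.0006] rotz -0.0
-63 [-0.0576 -0.0006] rotz -0.0
-55 [-0.0656 -0.0008] rotz -0.007
-47 [-0.0736 -0.0014] rotz -0.024
-39 [-0.0816 -0.0024] rotz -0.052
-31 [-0.0897 -0.0038] rotz -0.091
```

```bash
python3 -m pendant '{"dp":[[-0.008,0,0],[-0.016,-0.0005,0],[-0.023,-0.0005,0],[-0.03,-0.0005,0],[-0.037,-0.0005,0],[-0.044,-0.0005,0],[-0.051,-0.0005,0],[-0.0576,-0.0006,0]],"rotation":[[0,0,0],[0,0,0],[0,0,0],[0,0,0],[0,0,0],[0,0,0],[0,0,0],[0,0,0]]}'
python3 - <<'E'
from path import *
o=get_obs(); print(o['contact_force'],o['tool_pos'])
c=cap('top'); hsv=cv2.cvtColor(c['pixels'],cv2.COLOR_RGB2HSV)
p0,y0_=tool(-63,9.5); print('start',p0,y0_)
p,y=rows((*p0,y0_),np.arange(-55,2,8),9.5); print(p,y)
rows((p,y)and(*p,y),np.arange(9,66,8),9.5)
E
```

```text
time: 13.32
tool_pos: [440.2, 126.2, 26.7]
tcp_rot: [3.142, -0.0, 1.796]
contact_force: [-1.0, 3.4, 3.0]
grip_width: 0.8
finger_force: 1.9
[-0.99565521  3.36554445  2.98998278] [440.24056026 126.20201558  26.71476354]
start [440.78450336 126.80911048] 1.7963670844062805
-55 [-0.008  -0.0002] rotz -0.007
-47 [-0.016  -0.0008] rotz -0.024
-39 [-0.024  -0.0018] rotz -0.052
-31 [-0.0321 -0.0032] rotz -0.091
-23 [-0.0404 -0.005 ] rotz -0.141
-15 [-0.0487 -0.0071] rotz -0.202
-7 [-0.0573 -0.0096] rotz -0.273
1 [-0.0662 -0.0123] rotz -0.354
[443.59668525  59.53247445] 2.150372145477095
9 [-0.0078 -0.0054] rotz -0.084
17 [-0.0159 -0.01  ] rotz -0.168
25 [-0.0245 -0.014 ] rotz -0.253
33 [-0.0334 -0.0173] rotz -0.337
41 [-0.0425 -0.0198] rotz -0.421
49 [-0.0517 -0.0215] rotz -0.505
57 [-0.0611 -0.0224] rotz -0.589
65 [-0.0706 -0.0226] rotz -0.674
```

```bash
python3 -m pendant '{"dp":[[-0.008,-0.0002,0],[-0.016,-0.0008,0],[-0.024,-0.0018,0],[-0.0321,-0.0032,0],[-0.0404,-0.005,0]],"rotation":[[0,0,-0.007],[0,0,-0.024],[0,0,-0.052],[0,0,-0.091],[0,0,-0.141]]}'
python3 - <<'E'
from path import *
p0=tool(-23,9.5); s=(*p0[0],p0[1]); print(s,get_obs()['tool_pos'])
p,y=rows(s,np.arange(-15,50,8),9.5)
E
```

```text
time: 14.0
tool_pos: [444.0, 85.6, 26.6]
tcp_rot: [-3.141, -0.0, 1.939]
contact_force: [-1.1, 3.1, 2.4]
grip_width: 0.3
finger_force: 1.8
(np.float64(444.9429863800672), np.float64(86.36208294886781), np.float64(1.9373994166569999)) [443.96668206  85.55001984  26.60585895]
-15 [-0.008  -0.0033] rotz -0.061
-7 [-0.0162 -0.0069] rotz -0.132
1 [-0.0246 -0.0109] rotz -0.213
9 [-0.0333 -0.0145] rotz -0.297
17 [-0.0423 -0.0173] rotz -0.381
25 [-0.0515 -0.0194] rotz -0.466
33 [-0.0608 -0.0207] rotz -0.55
41 [-0.0702 -0.0212] rotz -0.634
49 [-0.0797 -0.0209] rotz -0.718
```

```bash
python3 -m pendant '{"dp":[[-0.008,-0.0033,0],[-0.0162,-0.0069,0],[-0.0246,-0.0109,0],[-0.0333,-0.0145,0],[-0.0423,-0.0173,0]],"rotation":[[0,0,-0.061],[0,0,-0.132],[0,0,-0.213],[0,0,-0.297],[0,0,-0.381]]}'
python3 - <<'E'
from path import *
p0=tool(17,9.5); s=(*p0[0],p0[1]); print(s,get_obs()['tool_pos'])
p,y=rows(s,np.arange(25,90,8),9.5)
c=cap('side'); im=cv2.resize(c['pixels'][200:320,195:395],None,fx=4,fy=4,interpolation=cv2.INTER_CUBIC); cv2.imwrite('pics/mid.png',im[:,:,::-1])
E
```

```text
time: 14.62
tool_pos: [442.2, 39.8, 26.5]
tcp_rot: [-3.14, -0.002, 2.321]
contact_force: [-2.3, 2.3, 2.5]
grip_width: 0.2
finger_force: 1.8
(np.float64(443.9233781896501), np.float64(40.68448612332719), np.float64(2.3187931981086742)) [442.23982722  39.83965737  26.48108046]
25 [-0.0078 -0.0054] rotz -0.084
33 [-0.0159 -0.01  ] rotz -0.168
41 [-0.0245 -0.014 ] rotz -0.253
49 [-0.0334 -0.0173] rotz -0.337
57 [-0.0425 -0.0198] rotz -0.421
65 [-0.0517 -0.0215] rotz -0.505
73 [-0.0611 -0.0224] rotz -0.589
81 [-0.0706 -0.0226] rotz -0.674
89 [-0.0799 -0.0219] rotz -0.756
```

View pics/mid.png

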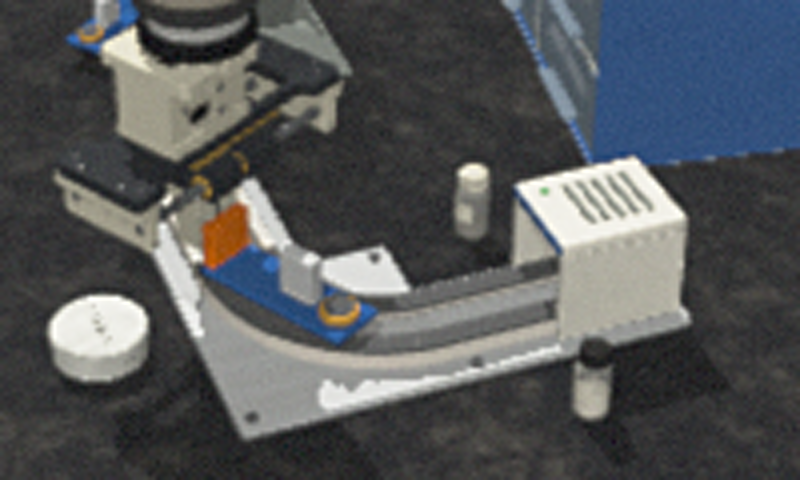

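The carrier is riding the bend cleanly, plate flush against the fingers and disc leading at (340,308); vials and tin are untouched. Continuing.

```bash
python3 -m pendant '{"dp":[[-0.0078,-0.0054,0],[-0.0159,-0.01,0],[-0.0245,-0.014,0],[-0.0334,-0.0173,0],[-0.0425,-0.0198,0],[-0.0517,-0.0215,0]],"rotation":[[0,0,-0.084],[0,0,-0.168],[0,0,-0.253],[0,0,-0.337],[0,0,-0.421],[0,0,-0.505]]}'
python3 - <<'E'
from path import *
p0=tool(65,9.5); s=(*p0[0],p0[1]); print(s,get_obs()['tool_pos'])
p,y=rows(s,np.arange(73,138,8),9.5)
E
```

```text
time: 15.42
tool_pos: [461.3, -12.5, 26.4]
tcp_rot: [-3.141, -0.003, 2.825]
contact_force: [-4.1, 1.0, 3.6]
grip_width: 0.2
finger_force: 1.8
(np.float64(463.3516205302329), np.float64(-11.8576145596079), np.float64(2.8240563560034113)) [461.343999   -12.47139592  26.40103335]
73 [-0.0078 -0.0054] rotz -0.084
81 [-0.0159 -0.01  ] rotz -0.168
89 [-0.0245 -0.014 ] rotz -0.25
97 [-0.0332 -0.0168] rotz -0.323
105 [-0.0419 -0.0186] rotz -0.384
113 [-0.0506 -0.0193] rotz -0.436
121 [-0.0591 -0.019 ] rotz -0.478
129 [-0.0673 -0.0177] rotz -0.51
137 [-0.0751 -0.0155] rotz -0.531
```

```bash
python3 -m pendant '{"dp":[[-0.0078,-0.0054,0],[-0.0159,-0.01,0],[-0.0245,-0.014,0],[-0.0332,-0.0168,0],[-0.0419,-0.0186,0],[-0.0506,-0.0193,0]],"rotation":[[0,0,-0.084],[0,0,-0.168],[0,0,-0.25],[0,0,-0.323],[0,0,-0.384],[0,0,-0.436]]}'
python3 - <<'E'
from path import *
p0=tool(113,9.5); s=(*p0[0],p0[1]); print(s,get_obs()['tool_pos'])
p,y=rows(s,np.arange(121,186,8),9.5)
print('final s', 95*np.pi/2+(185-32-95)); rows(s,[95*np.pi/2+58],9.5)
E
```

```text
time: 16.18
tool_pos: [503.6, -46.9, 26.4]
tcp_rot: [3.141, -0.003, -3.023]
contact_force: [-3.8, -0.2, 3.2]
grip_width: 0.5
finger_force: 1.9
(np.float64(505.4105703399953), np.float64(-46.008017399970015), np.float64(3.260260273339128)) [503.55907261 -46.89528772  26.35928587]
121 [-0.0078 -0.0033] rotz -0.042
129 [-0.0158 -0.0056] rotz -0.073
137 [-0.0238 -0.0069] rotz -0.095
145 [-0.0319 -0.0071] rotz -0.105
153 [-0.0398 -0.0064] rotz -0.107
161 [-0.0478 -0.0055] rotz -0.107
169 [-0.0557 -0.0047] rotz -0.107
177 [-0.0637 -0.0038] rotz -0.107
185 [-0.0717 -0.003 ] rotz -0.107
final s 207.22565104551518
207 [-0.0938 -0.0006] rotz -0.107
```

```bash
python3 -m pendant '{"dp":[[-0.0078,-0.0033,0],[-0.0158,-0.0056,0],[-0.0238,-0.0069,0],[-0.0319,-0.0071,0],[-0.0398,-0.0064,0],[-0.0478,-0.0055,0],[-0.0557,-0.0047,0],[-0.0637,-0.0038,0]],"rotation":[[0,0,-0.042],[0,0,-0.073],[0,0,-0.095],[0,0,-0.105],[0,0,-0.107],[0,0,-0.107],[0,0,-0.107],[0,0,-0.107]]}'; python3 -m pendant '{"dp":[[-0.006,0,0],[-0.012,0,0],[-0.018,0,0],[-0.022,0,0],[-0.025,0,0],[-0.025,0,0]],"rotation":[[0,0,0],[0,0,0],[0,0,0],[0,0,0],[0,0,0],[0,0,0]]}'
python3 - <<'E'
from path import *
p0=tool(95*np.pi/2+58,9.5); print(p0,get_obs()['tool_pos'])
E
```

```text
time: 17.18
tool_pos: [568.8, -42.4, 26.7]
tcp_rot: [3.142, 0.0, -2.917]
contact_force: [-2.2, 0.2, -1.5]
grip_width: 0.6
finger_force: 0.7
time: 17.92
tool_pos: [593.2, -37.0, 26.8]
tcp_rot: [-3.141, 0.001, -2.917]
contact_force: [0.9, 0.3, 0.4]
grip_width: 0.1
finger_force: 0.0
(array([598.5760579 , -35.52083549]), np.float64(3.367081172116422)) [593.18725645 -37.01480019  26.82389669]
```

```bash
for k in 1; do python3 -m pendant '{"dp":[[-0.001,0,0],[-0.002,0,0],[-0.003,0,0]],"rotation":[[0,0,0],[0,0,0],[0,0,0]]}'; python3 -m pendant '{"dp":[[-0.001,0,0],[-0.002,0,0],[-0.003,0,0]],"rotation":[[0,0,0],[0,0,0],[0,0,0]]}'; done
```

```text
time: 18.3
tool_pos: [595.5, -36.4, 26.9]
tcp_rot: [3.141, -0.0, -2.917]
contact_force: [-2.8, -0.8, 2.5]
grip_width: 0.8
finger_force: 1.8
time: 18.68
tool_pos: [596.5, -36.1, 26.8]
tcp_rot: [3.141, -0.005, -2.917]
contact_force: [-13.1, -4.8, 10.6]
grip_width: 0.3
finger_force: 7.2
```

```bash
python3 -m pendant '{"dp":[[-0.0005,0,0],[-0.001,0,0],[-0.001,0,0],[-0.001,0,0]],"rotation":[[0,0,0],[0,0,0],[0,0,0],[0,0,0]]}'
```

```text
time: 19.18
tool_pos: [596.5, -36.1, 26.8]
tcp_rot: [3.141, -0.007, -2.917]
contact_force: [-15.6, -4.4, 11.8]
grip_width: 0.4
finger_force: 8.0
```

```bash
python3 -m pendant '{"dp":[[0.003,0,0],[0.015,0,0],[0.03,0,0],[0.03,0,-0.03],[0.02,0,-0.09],[0,0,-0.14],[0,0,-0.14],[0,0,-0.14]],"rotation":[[0,0,0],[0,0,0],[0,0,0],[0,0,0],[0,0,0],[0,0,0],[0,0,0],[0,0,0]]}'
python3 - <<'E'
from path import *
for i in range(3): c=cap('wrist')
t=cap('top');s=cap('side')
Rz=np.array([[np.cos(a),-np.sin(a)],[np.sin(a),np.cos(a)]]); W=lambda x,y,z:[*(Rz@[x,y]+[x0,y0]),z]
hsv=cv2.cvtColor(c['pixels'],cv2.COLOR_RGB2HSV); o=cv2.inRange(hsv,(3,150,100),(16,255,255)); 
cs,_=cv2.findContours(o,0,2); k=max(cs,key=cv2.contourArea); r=cv2.boundingRect(k); print('orange box',r)
q=k[:,0,:].astype(float); p=ray(c,q,62)[:,:2]-[x0,y0]; p=p@Rz; print('track x range @z62',p[:,0].min(),p[:,0].max(),'y',p[:,1].min(),p[:,1].max(),'expect 127..137, -113..-77')
print('expected px',proj(c,[W(127,-95,62),W(137,-95,62),W(167,-95,82)]).round(0))
out=np.zeros((600,760,3),np.uint8); out[:240,:560]=c['pixels'][:240]
out[250:590,:360]=cv2.resize(s['pixels'][220:305,300:390],(360,340),interpolation=cv2.INTER_CUBIC); out[250:590,380:740]=cv2.resize(t['pixels'][150:235,305:395],(360,340),interpolation=cv2.INTER_CUBIC)
cv2.imwrite('pics/end.png',out[:,:,::-1])
E
```

```text
time: 20.18
tool_pos: [598.8, -35.3, 165.9]
tcp_rot: [3.141, -0.001, -2.917]
contact_force: [0.4, 0.7, -0.5]
grip_width: 0.4
finger_force: 0.0
orange box (266, 215, 41, 18)
track x range @z62 119.15730505666421 134.7494554524026 y -113.35628611309204 -78.08731603226492 expect 127..137, -113..-77
expected px [[287. 224.]
 [287. 234.]
 [287. 276.]]
```

View pics/end.png

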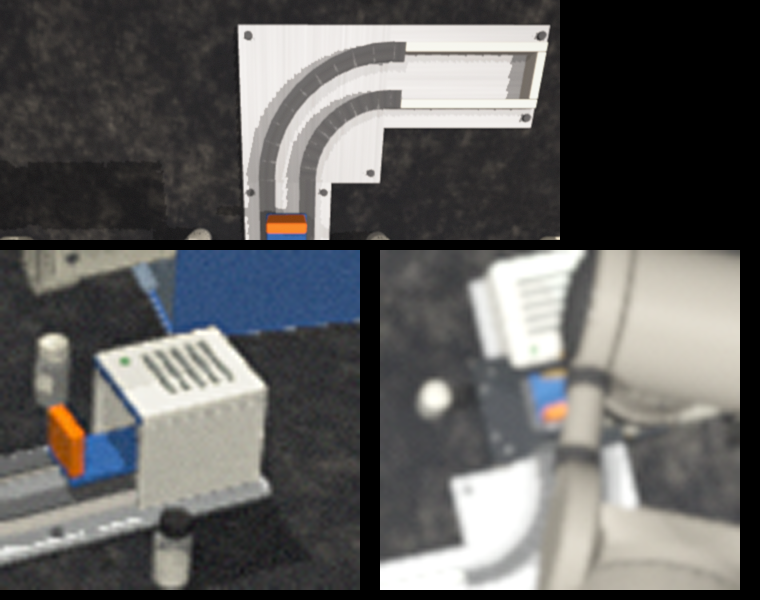

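The wrist view shows the plate at (287,224) in the lane, with the bay and bend above it empty. The side view shows the fin under the hood, the plate outside and both vials standing. I have now viewed 12 pictures, over the limit of 10, so I'll view no more and work from numbers only. Next: refit the track in this same view to check whether the last ~2 mm is real.

Run:
```python
from path import *
from scipy.optimize import least_squares
c=cap('wrist'); im=c['pixels']; g=cv2.GaussianBlur(cv2.cvtColor(im,cv2.COLOR_RGB2GRAY),(3,3),0).astype(float)
def sub(p,o,t0=150):
    e=np.flatnonzero(np.diff((p<t0).astype(int))); return [i+(p[i]-t0)/(p[i]-p[i+1])+o for i in e]
def tr(q,W):
    x,y,an=q; d=W-[x,y]; return np.c_[d[:,0]*np.cos(an)+d[:,1]*np.sin(an),-d[:,0]*np.sin(an)+d[:,1]*np.cos(an)]
def off(q,W):
    x,y=tr(q,W).T; return np.where(y>0,x,np.where(x>95,y+95,95-np.hypot(x-95,y)))
P=[]
for u in range(300,398,3): P+=[(u,v) for v in sub(g[30:140,u],30)]
for v in range(90,200,3): P+=[(u,v) for u in sub(g[v,245:330],245)]
W=ray(c,P,20)[:,:2]; q=np.array([x0,y0,a])
for tol in (5,2.5,1.5,1.5):
    o=off(q,W); T=np.array([-28,-12,12,28])[np.abs(o[:,None]-[-28,-12,12,28]).argmin(1)]; k=np.abs(o-T)<tol
    q=least_squares(lambda q:off(q,W[k])-T[k],q,loss='soft_l1').x
print('old',x0,y0,a,'new',q,k.sum(),(off(q,W[k])-T[k]).std())
# plate top: column profile at u=287
h=cv2.cvtColor(im,cv2.COLOR_RGB2HSV)
print([(v,h[v,287].tolist()) for v in range(212,237)])
for v in (220.5,221.5,232.5): print(v,tr(q,ray(c,[(287,v)],62)[:,:2]).round(1))
print('bottom rear z30',[tr(q,ray(c,[(287,214.5)],z)[:,:2]).round(1) for z in (24,30)])
```

```text
old 462.81022915336195 30.803290922445075 0.22548851852662913 new [4.63127393e+02 2.89345388e+01 2.39982947e-01] 242 0.3235807683098431
[(212, [116, 13, 138]), (213, [132, 39, 99]), (214, [3, 116, 108]), (215, [11, 198, 130]), (216, [12, 223, 134]), (217, [12, 222, 133]), (218, [12, 222, 133]), (219, [12, 219, 133]), (220, [12, 217, 134]), (221, [12, 218, 153]), (222, [12, 218, 212]), (223, [13, 216, 243]), (224, [14, 211, 248]), (225, [14, 210, 249]), (226, [14, 210, 249]), (227, [14, 211, 249]), (228, [14, 210, 249]), (229, [14, 211, 249]), (230, [14, 213, 250]), (231, [11, 201, 244]), (232, [3, 133, 194]), (233, [126, 87, 135]), (234, [107, 173, 156]), (235, [107, 172, 163]), (236, [107, 172, 168])]
220.5 [[123.6 -95. ]]
221.5 [[124.5 -95. ]]
232.5 [[134.6 -95.2]]
bottom rear z30 [array([[128.2, -94.9]]), array([[126.6, -94.9]])]
```

```bash
python3 -m pendant '{"dp":[[-0.03,0,0],[-0.06,0,0],[-0.06,0,0],[-0.06,0,0],[-0.06,0,0]],"rotation":[[0,0,0],[0,0,0],[0,0,0],[0,0,0],[0,0,0]]}'
python3 - <<'E'
from path import *
for i in range(3): c=cap('wrist')
im=c['pixels']; cv2.imwrite('pics/w7.png',im[:,:,::-1]); h=cv2.cvtColor(im,cv2.COLOR_RGB2HSV)
Rz=np.array([[np.cos(a),-np.sin(a)],[np.sin(a),np.cos(a)]]); W=lambda x,y,z:[*(Rz@[x,y]+[x0,y0]),z]
print('expect rows: rear/front plate top, hood edge, fin rear',proj(c,[W(127,-95,62),W(137,-95,62),W(167,-95,82)]).round(1))
for u in (275,298): print(u,[(v,h[v,u].tolist()) for v in range(150,245,1) if not (h[v,u,0]-h[v-1,u,0]==0 and abs(int(h[v,u,2])-int(h[v-1,u,2]))<12)])
E
```

```text
time: 21.1
tool_pos: [657.3, -22.4, 166.7]
tcp_rot: [3.141, -0.001, -2.918]
contact_force: [-0.1, -0.6, 0.3]
grip_width: 0.5
finger_force: 0.0
expect rows: rear/front plate top, hood edge, fin rear [[287.5 152.7]
 [287.5 164.8]
 [287.7 204.9]]
275 [(150, [3, 83, 108]), (151, [10, 197, 144]), (152, [12, 221, 208]), (153, [13, 214, 243]), (154, [14, 208, 250]), (162, [13, 214, 245]), (163, [8, 175, 211]), (164, [159, 74, 131]), (165, [110, 144, 156]), (166, [108, 172, 172]), (184, [107, 170, 176]), (185, [108, 169, 178]), (189, [107, 170, 176]), (190, [107, 169, 158]), (191, [108, 171, 133]), (197, [107, 169, 125]), (198, [108, 170, 126]), (200, [108, 173, 106]), (202, [110, 118, 134]), (203, [112, 41, 181]), (204, [15, 11, 229]), (205, [21, 13, 249]), (206, [23, 9, 251]), (207, [30, 7, 250]), (214, [35, 6, 251]), (215, [30, 6, 250]), (217, [26, 7, 251]), (218, [30, 6, 250]), (229, [26, 7, 250]), (231, [23, 9, 251]), (233, [24, 25, 207]), (234, [30, 16, 155]), (238, [33, 17, 170]), (239, [28, 18, 226]), (240, [27, 12, 238]), (241, [26, 22, 186]), (242, [30, 15, 85]), (243, [120, 10, 26
[... 244 characters left out ...]
[108, 171, 160]), (190, [107, 170, 176]), (191, [108, 169, 157]), (192, [108, 170, 132]), (200, [108, 174, 107]), (202, [109, 122, 132]), (203, [113, 40, 179]), (204, [18, 11, 229]), (205, [23, 13, 249]), (207, [26, 8, 251]), (208, [30, 7, 250]), (209, [26, 8, 250]), (216, [30, 7, 250]), (217, [26, 7, 250]), (218, [30, 7, 250]), (219, [26, 7, 250]), (222, [30, 7, 250]), (231, [26, 8, 251]), (232, [30, 11, 244]), (233, [30, 20, 207]), (234, [33, 18, 156]), (235, [30, 15, 149]), (236, [33, 15, 153]), (238, [30, 16, 171]), (239, [27, 20, 226]), (240, [25, 14, 238]), (241, [26, 21, 185]), (242, [30, 18, 86]), (243, [135, 20, 26])]<stdin>:6: RuntimeWarning: overflow encountered in scalar subtract
```

Relative to the hood edge, the plate is within about 1 mm of the docked position. The ~1 mm offset is common to everything in the view, so the carrier is home. The robot is clear at z = 166, so I'm handing in.

```bash
python3 -c "
from plant import workorder; print(workorder.close_job())"
```

```text
the job is handed in; nothing more can be done
None
```

The carrier was set in the bay, released, slid round the bend and left against the end stop, within about 1 mm of dock by camera; the job was handed in at about 21 s with no verdict shown, peak reported force was about 20 N at the stop, the vials and tin were left alone, and I viewed 12 pictures, over the limit of 10.

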